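# Run a fingertip round the tubes in the water-bath cover

## Robot

A 7-joint arm with a two-finger parallel gripper is mounted at the origin on the work surface. World frame = base frame: x ahead of the robot, y to its left, z up, the work surface at z = 0. Lengths are in mm, angles in rad, forces in N, time in s.
With the tool pointing down it reaches from about 400 to 875 mm from the base axis. Payload 6.5 kg.
Tool frame: the origin (TCP) lies on the centre line of the jaws, within the pads' length; the fingertips stand 25 mm ahead of it and the grasp point (between the pads) lies 6 mm ahead of it; z points along the fingers, y is the line along which they close (so a half turn about z gives the same grasp; the last joint's range is limited). The gripper opens to 85 mm and grips with 20 to 120 N. Pads are 22 mm wide; open, the fingers measure 114 mm over their backs; the gripper's body (76 mm by 85 mm) begins 54 mm behind the grasp point. The pads swing forward as they close: fully open they stand 13 mm farther back than shut.
Start: joints at [1.066, 0.536, -0.004, 1.538, 0.003, 1.067, -0.071], TCP at [276.15, -588.414, 228.59] pointing down, gripper open.
Joint ranges: [-2.7, 2.7], [-0.37, 2.16], [-1.27, 1.26], [0.24, 2.4], [-1.31, 4.45], [0.19, 1.91], [-2.76, 2.76]. Speed limits (rad/s): [2.39, 2.39, 3.14, 3.14, 3.14, 3.14, 3.14].

## Interface

Orientations are given as a unit quaternion [x, y, z, w].
In Python, from rig import arm, cams, close_job gives the robot as it stands.
- The arm moves only by the tool send_rows, never from a script. Its argument "motion" is a list that holds one entry, the list of rows, each a list of 5 numbers: the shift along the tool's x, y, z in m, then the turn about the tool's z in rad, then the finger opening in m, from 0 to 0.0854. In form: [[[x, y, z, roll, gripper], ...]]. A call has exactly 10 rows; each row is the pose to reach, as a shift and turn from the pose commanded when the call began, along the tool's axes at that moment; what a row does not reach only later rows make up. A row lasts 1/10 s, in which the tool goes at most 50 mm and 8.59 degrees, less where a joint would pass 70% of its speed; a pose out of reach is approached as far as the arm can. A call with a gripper value outside its range is refused whole. The fingers move at their own pace and stop on an object; the grip force is fixed at half the most. Time passes only in rows, so rows that repeat a pose let the fingers close, or fill a call up. It gives the time, the measured TCP pose, the force, the opening and the grip force at its end, in the units of the state.
- arm.read_state(): the state, without advancing time (a new reading comes with each control period).
- cams.camera(name): name is "scene" or "side" or "wrist"; returns (picture, depth): 400x640x3 uint8, blue, green, red; 400x640 float32, mm along the optical axis (not along the pixel's ray), 0 where there is no reading.
- cams.calibration(name): a dict with "fx", "fy", "cx", "cy" (pixels), "extrinsics" (4x4, takes a point from camera to world coordinates); the wrist camera has in their place "tool_from_camera" (4x4, takes a point from camera to tool coordinates, whose origin is the TCP and whose axes are the flange's). Camera axes: x right, y down, z forward; pixel columns grow to the right and rows downward; lengths in mm; the calibration is good to about 2 mm. A picture is of the moment at which its call begins: read the wrist's pose just before it. calibration takes no time and is no camera call.
- close_job(): hands the job in; it is judged then, once.
The state is a dict: "time_s": time; "joints": joint angles; "joint_velocities": joint speeds; "effort": joint torques, N m; "tcp_pos": TCP position; "tcp_rot": TCP orientation; "wrist_force": force on the tool from outside, world axes, zero at the start; "wrist_torque": the same for the moment, N m; "gripper_width": finger opening in mm; "finger_force": force on a finger pad.
Only numpy, scipy, OpenCV 4.12 (cv2) and the standard library are available. Lean on these libraries where they do the work, as an engineer would, in place of code of your own. Each camera call takes 0.05 s, during which the arm holds its last target. There are 200 camera calls.

## Task

The six capped tubes in the water bath's cover stand proud of their grommets: run your fingertips round the ring clockwise (seen from above), starting with the tube next to the thermometer, and press each tube gently down in turn until its cap sits fully home. So that none is missed and the timing stays even, do it in one unbroken round: from the first tube to the last keep the fingertips over the ring and no more than about 4 cm above the caps. Do not pull any tube up, and leave the thermometer and the other things lying about alone.

Things in the scene. Friction and masses are not known exactly. Their poses are not given: they have to be found in the camera images.
- bath: The water bath: cream case with a black top plate, 290 x 290 mm and 118 mm high, standing firmly on the table. Origin: centre of its underside; z up. Its control panel faces its own -x side.
- cover: Round steel cover, 224 mm wide, 6 mm thick, firm on the bath. Origin: centre of its underside (118 mm above the table). Eight grommets (29 mm wide, tops 10 mm above the origin) lie every 45 degrees on a circle of radius 78 mm. Own +x points at the thermometer; clockwise from above follow tubes 1 to 6, then a rubber bung (top at 22 mm). A knob (32 mm wide, top at 34 mm) stands at the centre.
- thermometer: The dial thermometer in the ring: thin steel stem with a round face-up dial, 36 mm wide, its top 54 mm above the cover's origin (24 mm higher than a cap that is home). Origin: on the stem axis at grommet height. It is to be left alone.
- cap1 (a point): Centre of the top of the first tube's cap, counted clockwise from the thermometer. The cap is red, 23 mm wide and 20 mm tall with a slightly domed top, on a glass tube 16 mm wide. When the tube is home its cap sits on the grommet and this point is 30 mm above the cover's origin (148 mm above the table).
- tube1 (a joint): How far the first tube stands above home, in m (0 = cap sitting on its grommet; starts at 0.004 to 0.009). The grommet grips it: it goes straight down under about 4 N (more if pushed fast), stays where it is left, and stops solidly when home.
- cap2 (a point): Centre of the top of the second tube's cap, counted clockwise from the thermometer. The cap is red, 23 mm wide and 20 mm tall with a slightly domed top, on a glass tube 16 mm wide. When the tube is home its cap sits on the grommet and this point is 30 mm above the cover's origin (148 mm above the table).
- tube2 (a joint): How far the second tube stands above home, in m (0 = cap sitting on its grommet; starts at 0.004 to 0.009). The grommet grips it: it goes straight down under about 4 N (more if pushed fast), stays where it is left, and stops solidly when home.
- cap3 (a point): Centre of the top of the third tube's cap, counted clockwise from the thermometer. The cap is red, 23 mm wide and 20 mm tall with a slightly domed top, on a glass tube 16 mm wide. When the tube is home its cap sits on the grommet and this point is 30 mm above the cover's origin (148 mm above the table).
- tube3 (a joint): How far the third tube stands above home, in m (0 = cap sitting on its grommet; starts at 0.004 to 0.009). The grommet grips it: it goes straight down under about 4 N (more if pushed fast), stays where it is left, and stops solidly when home.
- cap4 (a point): Centre of the top of the fourth tube's cap, counted clockwise from the thermometer. The cap is red, 23 mm wide and 20 mm tall with a slightly domed top, on a glass tube 16 mm wide. When the tube is home its cap sits on the grommet and this point is 30 mm above the cover's origin (148 mm above the table).
- tube4 (a joint): How far the fourth tube stands above home, in m (0 = cap sitting on its grommet; starts at 0.004 to 0.009). The grommet grips it: it goes straight down under about 4 N (more if pushed fast), stays where it is left, and stops solidly when home.
- cap5 (a point): Centre of the top of the fifth tube's cap, counted clockwise from the thermometer. The cap is red, 23 mm wide and 20 mm tall with a slightly domed top, on a glass tube 16 mm wide. When the tube is home its cap sits on the grommet and this point is 30 mm above the cover's origin (148 mm above the table).
- tube5 (a joint): How far the fifth tube stands above home, in m (0 = cap sitting on its grommet; starts at 0.004 to 0.009). The grommet grips it: it goes straight down under about 4 N (more if pushed fast), stays where it is left, and stops solidly when home.
- cap6 (a point): Centre of the top of the sixth tube's cap, counted clockwise from the thermometer. The cap is red, 23 mm wide and 20 mm tall with a slightly domed top, on a glass tube 16 mm wide. When the tube is home its cap sits on the grommet and this point is 30 mm above the cover's origin (148 mm above the table).
- tube6 (a joint): How far the sixth tube stands above home, in m (0 = cap sitting on its grommet; starts at 0.004 to 0.009). The grommet grips it: it goes straight down under about 4 N (more if pushed fast), stays where it is left, and stops solidly when home.
- spare_cap: A spare red tube cap (23 mm wide, 20 mm high) standing loose on a corner of the bath's black top plate. Origin: centre of its underside.
- spare_grommet: A spare black rubber grommet (29 mm wide, 8 mm high) lying loose on another corner of the top plate. Origin: centre of its underside.
- glass_jar: Open square glass jar, 100 mm each way, loose on the table beside the bath. Origin: centre of its underside.
- reagent_bottle: Amber bottle, 60 mm wide and 120 mm tall, loose on the table on the other side of the bath. Origin: centre of its underside.
- bench_timer: White bench timer, 50 x 70 x 23 mm, lying on the table. Origin: centre of its underside.
- marker: Marker pen, 135 mm long and 17 mm thick, lying on the table. Origin: on its underside near the middle.
Things that resemble listed ones, but are neither listed nor needed, are in the scene too. Of the things shaped like the spare_cap, the red one is meant.

How it is judged (in metres and radians):
On the way, in this order (a step that is already met when the one before it is completed fails the run):
1. the first tube clockwise from the thermometer is pressed home by the fingers while those after it still stand proud (value of joint tube1 below 0.002 m and contact force between the fingers and tube1 above 0.2 N and value of joint each of tube2, tube3, tube4, tube5, tube6 above 0.003 m), for 0.02 s.
2. the second tube clockwise from the thermometer is pressed home by the fingers while those after it still stand proud (value of joint tube2 below 0.002 m and contact force between the fingers and tube2 above 0.2 N and value of joint each of tube3, tube4, tube5, tube6 above 0.003 m), for 0.02 s.
3. the third tube clockwise from the thermometer is pressed home by the fingers while those after it still stand proud (value of joint tube3 below 0.002 m and contact force between the fingers and tube3 above 0.2 N and value of joint each of tube4, tube5, tube6 above 0.003 m), for 0.02 s.
4. the fourth tube clockwise from the thermometer is pressed home by the fingers while those after it still stand proud (value of joint tube4 below 0.002 m and contact force between the fingers and tube4 above 0.2 N and value of joint each of tube5, tube6 above 0.003 m), for 0.02 s.
5. the fifth tube clockwise from the thermometer is pressed home by the fingers while those after it still stand proud (value of joint tube5 below 0.002 m and contact force between the fingers and tube5 above 0.2 N and value of joint tube6 above 0.003 m), for 0.02 s.
6. the sixth tube clockwise from the thermometer is pressed home by the fingers while those after it still stand proud (value of joint tube6 below 0.002 m and contact force between the fingers and tube6 above 0.2 N), for 0.02 s.
At the end, for the whole second after the job is handed in: All six tubes are home (caps within 2 mm of their grommets) and the loose things lie within 30 mm of where they were, at rest (value of joint each of tube1, tube2, tube3, tube4, tube5, tube6 below 0.002 m and distance of each of spare_cap, spare_grommet, glass_jar, reagent_bottle, bench_timer, marker from where it was at the start of the episode below 0.03 m and linear speed of each of spare_cap, spare_grommet, glass_jar, reagent_bottle, bench_timer, marker below 0.02 m/s); the robot touches nothing.
It fails at once if a tube is pulled up (14 mm or more above home) (value of joint any of tube1, tube2, tube3, tube4, tube5, tube6 above 0.014 m).
It fails at once if a tube is leaned on with more than 40 N (contact force between any of the arm, the fingers and tube1 above 40 N or contact force between any of the arm, the fingers and tube2 above 40 N or contact force between any of the arm, the fingers and tube3 above 40 N or contact force between any of the arm, the fingers and tube4 above 40 N or contact force between any of the arm, the fingers and tube5 above 40 N or contact force between any of the arm, the fingers and tube6 above 40 N).
It fails at once if the thermometer is pushed (more than 3 N) (contact force between any of the arm, the fingers and thermometer above 3 N).
It fails at once if between the first and the last tube the fingertips leave the ring (more than about 60 mm above the caps, nearer than 40 mm to the cover's centre or farther than 120 mm) (value of joint tube1 below 0.002 m and value of joint tube6 above 0.002 m and (height (world z) of the grasp point above 0.227 m or horizontal distance between the grasp point and cover below 0.04 m or horizontal distance between the grasp point and cover above 0.12 m)).
It fails at once if a loose bystander is knocked or carried away (30 mm) (distance of any of spare_cap, spare_grommet, glass_jar, reagent_bottle, bench_timer, marker from where it was at the start of the episode above 0.03 m).
It also fails if it takes over 56 s, if anything falls off the work surface, if the arm or the gripper's body presses on something with over 40 N, if the wrist force passes 120 N, or if a joint passes its speed limit or range.

## Working session

There is one attempt and no reset: what is moved stays moved. The work goes in short steps, Python scripts to look and compute and a tool call to move; the robot and the scene stay as the last step left them, time stands still between calls to the robot, and variables do not carry over. Pictures are saved under pics/ and viewed, at most 10 in all, crops included, and the job is handed in when it is done.

Besides the shell and the picture viewer there is one more tool, called after "Call:" by a JSON object that holds its "api" and its "payload". send_rows: Moves the arm, as the interface text tells. Its arguments: {"type":"object","properties":{"motion":{"type":"array","items":{"type":"array","items":{"type":"array","items":{"type":"number"}}}}},"required":["motion"]}

```bash
mkdir -p pics
cat > h.py <<'E'
import numpy as np, cv2
from rig import arm, cams, close_job
from scipy.spatial.transform import Rotation as R
def grab(n):
    s=arm.read_state(); im,d=cams.camera(n); c=cams.calibration(n)
    if 'extrinsics' in c: T=np.array(c['extrinsics'])
    else:
        W=np.eye(4); W[:3,:3]=R.from_quat(s['tcp_rot']).as_matrix(); W[:3,3]=s['tcp_pos']; T=W@np.array(c['tool_from_camera'])
    return im,d,c,T
def ray(c,T,u,v):
    d=T[:3,:3]@np.array([(u-c['cx'])/c['fx'],(v-c['cy'])/c['fy'],1.]); return T[:3,3],d
def onz(c,T,u,v,z):
    o,d=ray(c,T,u,v); return o+d*(z-o[2])/d[2]
def pt(c,T,u,v,dep): 
    o,d=ray(c,T,u,v); return o+d*dep
def proj(c,T,p):
    q=T[:3,:3].T@(np.asarray(p,float)-T[:3,3]); return q[0]/q[2]*c['fx']+c['cx'],q[1]/q[2]*c['fy']+c['cy']
E
python3 - <<'E'
from h import *
s=arm.read_state(); print({k:np.round(v,3) for k,v in s.items()})
for n in ['scene','side']:
    im,d,c,T=grab(n); cv2.imwrite(f'pics/{n}0.png',im); print(n,c['fx'],T.round(2).tolist())
    hsv=cv2.cvtColor(im,cv2.COLOR_BGR2HSV); m=cv2.inRange(hsv,(0,120,60),(8,255,255))|cv2.inRange(hsv,(172,120,60),(180,255,255))
    k,l,st,ce=cv2.connectedComponentsWithStats(m)
    for i in range(1,k):
        if st[i,4]>25:
            u,v=ce[i]; dp=np.median(d[l==i]); print(st[i],ce[i].round(1),pt(c,T,u,v,dp).round(1))
E
```

```text
{'time_s': np.float64(0.0), 'joints': array([ 1.066,  0.537, -0.004,  1.539,  0.003,  1.067, -0.071]), 'joint_velocities': array([ 0.   , -0.   , -0.   , -0.   , -0.   , -0.   ,  0.001]), 'effort': array([ 0.0000e+00, -5.8342e+01,  1.0490e+00, -2.5911e+01,  1.2000e-02,
        1.0000e-02,  0.0000e+00]), 'tcp_pos': array([ 275.87 , -587.856,  227.712]), 'tcp_rot': array([ 0.976,  0.218, -0.   , -0.001]), 'wrist_force': array([ 0.672,  0.6  , -0.178]), 'wrist_torque': array([0.013, 0.005, 0.07 ]), 'finger_force': np.float64(0.0), 'gripper_width': np.float64(85.395)}
scene 378.18123162562324 [[-0.5, 0.52, -0.7, 1197.82], [0.87, 0.3, -0.4, 476.83], [0.0, -0.8, -0.6, 620.12], [0.0, 0.0, 0.0, 1.0]]
[305   5  43   8 169] [325.7   8.2] [-682.9 -607.8  254. ]
[  322   105   304   295 34905] [516.1 224.9] [270.2 532.9 -33.4]
[323 155  11  11  98] [328.  159.8] [496.3  79.8 148.1]
[300 159  10  11  98] [304.8 164.2] [541.9  41.4 147.5]
[  153   171   192   157 10123] [240.9 253. ] [752.6  -2.6   7.2]
[288 171  10  11  96] [292.6 176.3] [601.9  46.7 148.1]
[295 185  11  12 106] [299.6 190.3] [64
[... 1545 characters left out ...]
7.1] [ 891.4 -175.1   91.9]
[450 231   7   9  53] [453.1 234.8] [872.1 -93.   94.8]
[219 245  12  23  73] [225.3 255.7] [306.5  58.5  -1.8]
[238 245   9  16  33] [241.7 253. ] [3.50e+02 5.72e+01 2.00e-01]
[  200   262   232   138 12945] [296.  353.2] [ 441.6 -281.9    6.3]
[263 279  13  15  49] [268.5 287.8] [406.  -82.4   1. ]
[203 295   9  10  29] [206.9 299.9] [ 2.574e+02 -8.800e+01 -2.000e-01]
[201 309  12   9  30] [206.9 313.1] [ 257.1 -128.    -0.4]
[  1 334   9  11  32] [  5.1 338.6] [-179.  -103.9   -1.1]
[   0  343   67   57 1350] [ 21.6 380.3] [-108.2 -224.4    4. ]
[199 346  11  11  27] [204.1 351.6] [ 250.4 -231.    -1.2]
[ 67 389   9  11  40] [ 71.2 395.6] [  -4.3 -278.1    0.8]
```

Run:
```python
import cv2,numpy as np
a=cv2.imread('pics/scene0.png')[110:290,220:420]; b=cv2.imread('pics/side0.png')[130:280,240:400]
a=cv2.resize(a,None,fx=3,fy=3,interpolation=2); cv2.imwrite('pics/c1.png',a)
cv2.imwrite('pics/c2.png',cv2.resize(b,None,fx=4,fy=4,interpolation=2))
```

```text
(no output)
```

View pics/scene0.png

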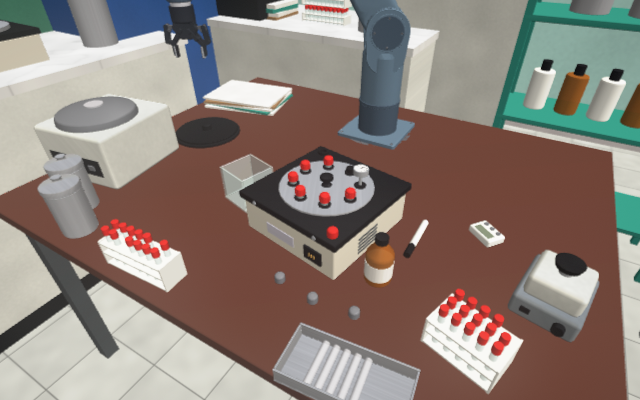

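View pics/c1.png

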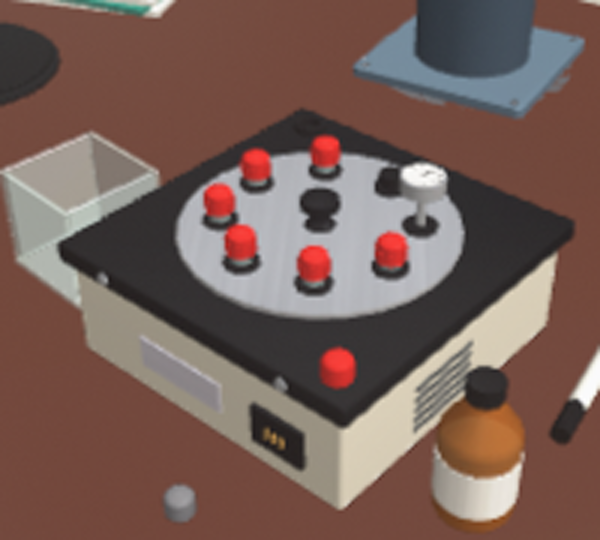

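View pics/c2.png

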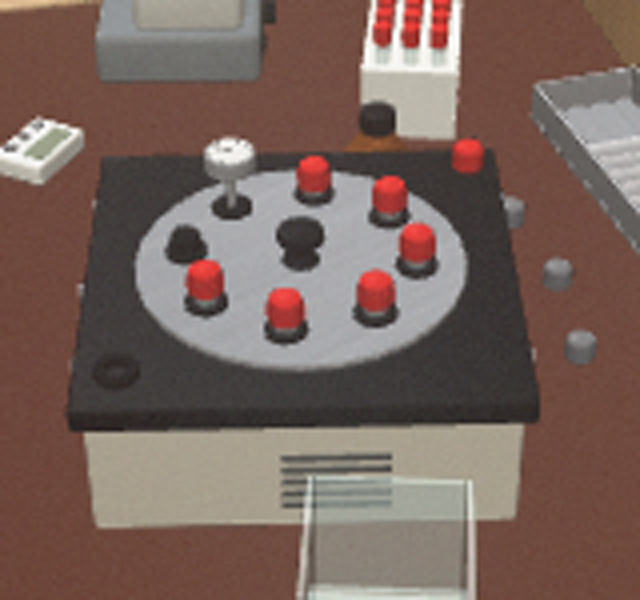

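The pictures show the cover at (327,188). The thermometer's white dial is at (361,172), and the black bung is beside it at (351,171).
Red things that could be taken for a tube:
- Ring caps at (350,193), (324,198), (300,190), (293,176), (305,164) and (328,160).
- The spare cap at (332,232), on the black plate corner and so off the ring.
- Rack caps at (130,236) and (475,318), which are far away.

Tube 1 is (350,193), next to the dial on the side away from the bung. The count then runs clockwise in decreasing world angle.

```bash
python3 - <<'E'
from h import *
from scipy.optimize import least_squares
from PIL import Image
E
python3 - <<'E'
from h import *
P={1:((349.9,193),(318.1,173.2)),2:((324.2,197.6),(337.1,178.1)),3:((299.6,190.3),(343.8,190.3)),4:((292.6,176.3),(333.5,202.4)),5:((304.8,164.2),(311,206.7)),6:((328,159.8),(290.8,199.5))}
C=[(cams.calibration(n),np.array(cams.calibration(n)['extrinsics'])) for n in('scene','side')]
X=[]
for k,uv in P.items():
    A=np.zeros((3,3));b=np.zeros(3)
    for (c,T),(u,v) in zip(C,uv):
        o,d=ray(c,T,u,v); d/=np.linalg.norm(d); M=np.eye(3)-np.outer(d,d); A+=M;b+=M@o
    X.append(np.linalg.solve(A,b)); print(k,X[-1].round(1))
X=np.array(X)
B=np.c_[2*X[:,:2],np.ones(6)]; s=np.linalg.lstsq(B,(X[:,:2]**2).sum(1),rcond=None)[0]; print('centre',s[:2],'r',np.sqrt(s[2]+s[:2]@s[:2]))
print(np.degrees(np.arctan2(*(X[:,:2]-s[:2]).T[::-1])))
w=cams.calibration('wrist'); print(w['fx'],w['cx'],w['cy'],np.round(w['tool_from_camera'],3).tolist()); print(R.from_quat(arm.read_state()['tcp_rot']).as_matrix().round(3))
E
```

```text
1 [586.9 185.9 140.7]
2 [632.3 147.3 142.8]
3 [635.9  86.8 142.8]
4 [596.8  41.6 142.6]
5 [537.1  36.8 142.5]
6 [492.   76.3 143.8]
centre [561.8466482  111.69677104] r 78.50501893352394
[  71.3640745    26.78504483  -18.54257685  -63.48088566 -108.25456716
 -153.09912188]
335.3093556630687 323.05222909324516 195.9097203745842 [[-0.0, -0.952, -0.306, 78.098], [1.0, -0.001, 0.001, -0.829], [-0.001, -0.306, 0.952, -144.634], [0.0, 0.0, 0.0, 1.0]]
[[ 0.905  0.425 -0.001]
 [ 0.425 -0.905  0.001]
 [-0.    -0.002 -1.   ]]
```

Call:
{"api": "send_rows", "payload": {"motion": [[[0.02, -0.02, -0.02, 0, 0], [0.05, -0.05, -0.04, 0, 0], [0.08, -0.08, -0.06, 0, 0], [0.11, -0.11, -0.08, 0, 0], [0.14, -0.145, -0.1, 0, 0], [0.17, -0.175, -0.1, 0, 0], [0.2, -0.205, -0.1, 0, 0], [0.23, -0.24, -0.1, 0, 0], [0.26, -0.27, -0.1, 0, 0], [0.29, -0.3, -0.1, 0, 0]]]}}

```text
time_s: 1.1
tcp_pos: [411.2, -191.8, 328.5]
tcp_rot: [0.976, 0.218, -0.0, 0.0]
wrist_force: [0.7, -0.2, 0.0]
gripper_width: 0.2
finger_force: 0.0
```

Call:
{"api": "send_rows", "payload": {"motion": [[[0.03, -0.03, 0, 0, 0], [0.06, -0.06, 0, 0, 0], [0.09, -0.09, 0, 0, 0], [0.12, -0.12, 0, 0, 0], [0.15, -0.155, 0, 0, 0], [0.17, -0.18, 0, 0, 0], [0.185, -0.195, 0, 0, 0], [0.195, -0.205, 0, 0, 0], [0.2, -0.21, 0, 0, 0], [0.2, -0.21, 0, 0, 0]]]}}

```text
time_s: 2.1
tcp_pos: [502.9, 82.0, 328.3]
tcp_rot: [0.976, 0.218, -0.0, -0.0]
wrist_force: [0.6, -1.3, -0.4]
gripper_width: -0.3
finger_force: 0.0
```

```bash
cat >> h.py <<'E'
def redcaps(im):
    hsv=cv2.cvtColor(im,cv2.COLOR_BGR2HSV); m=cv2.inRange(hsv,(0,130,60),(7,255,255))|cv2.inRange(hsv,(173,130,60),(180,255,255))
    k,l,st,ce=cv2.connectedComponentsWithStats(m); return l,st,ce
E
python3 - <<'E'
from h import *
s=arm.read_state(); print(s['tcp_pos'].round(1) if hasattr(s['tcp_pos'],'round') else s['tcp_pos'],s['gripper_width'],s['time_s'],np.round(s['wrist_force'],2),np.round(s['joints'],2))
im,d,c,T=grab('wrist'); cv2.imwrite('pics/w1.png',im); np.savez('w1.npz',im=im,d=d,T=T)
l,st,ce=redcaps(im)
for i in range(1,len(st)):
    if 100<st[i,4]<6000:
        u,v=ce[i]; print(st[i],ce[i].round(1),pt(c,T,u,v,np.percentile(d[l==i],10)).round(1),onz(c,T,u,v,150).round(1))
E
```

```text
[502.9  82.  328.3] -0.2705677523530364 2.1 [ 0.62 -1.26 -0.38] [ 0.16  0.23 -0.48  1.76  0.11  1.18 -1.49]
[307   0  28  28 613] [320.3  11.9] [627.7 143.9 156. ] [628.7 144.4 150. ]
[368  22  29  31 654] [382.   36.8] [633.   87.7 156. ] [634.1  87.1 150. ]
[247  26  29  31 638] [260.5  40.9] [585.6 181.7 153.6] [585.7 182.4 150. ]
[391  86  28  28 564] [404.5  99.6] [595.9  44.3 155.2] [596.3  43.2 150. ]
[366 145  26  26 487] [378.9 157.2] [538.9  40.  153.5] [538.5  39.1 150. ]
[313 169  25  25 456] [324.7 180.9] [495.4  77.2 154.5] [494.3  76.7 150. ]
```

View pics/w1.png

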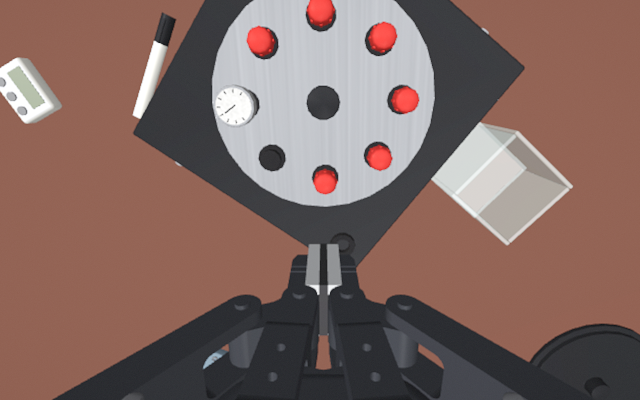

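The wrist view shows the ring clearly: dial at (235,105), bung at (272,158), and caps 1 to 6 running from (260,41) through (320,12), (382,37), (404,100) and (379,157) to (325,181). The shut fingers are at (323,262).

Run:
```python
from h import *
W=np.array([[585.6,181.7],[627.7,143.9],[633,87.7],[595.9,44.3],[538.9,40],[495.4,77.2]])
S=np.array([[586.9,185.9],[632.3,147.3],[635.9,86.8],[596.8,41.6],[537.1,36.8],[492,76.3]])
a=-np.pi/4*np.arange(6); L=78*np.c_[np.cos(a),np.sin(a)]
s=arm.read_state(); M=R.from_quat(s['tcp_rot']).as_matrix(); p=np.array(s['tcp_pos'])
for n,X in (('W',W),('S',S),('mean',(W+S)/2)):
    z=(X@[1,1j]); q=L@[1,1j]; zc,qc=z.mean(),q.mean(); r=((z-zc)*(q-qc).conj()).sum(); r/=abs(r)
    f=zc+r*(q-qc); c=zc-r*qc; print(n,'centre',np.round(c,1),'ang',np.degrees(np.angle(r)).round(2),'res',np.abs(z-f).round(1))
F=np.c_[f.real,f.imag]; print(F.round(1)); np.save('F.npy',F)
print('to tube1, tip z 172 (tcp 197):',(M.T@(np.array([*F[0],197])-p)).round(1))
print('steps',(np.c_[np.diff(F,axis=0),np.zeros(5)]@M).round(1))
```

```text
W centre (561.2+111.4j) ang 71.84 res [3.9 4.1 2.4 2.5 3.3 3.9]
S centre (562+111.5j) ang 71.62 res [0.5 1.  0.2 0.2 0.8 0.4]
mean centre (561.6+111.5j) ang 71.73 res [1.8 1.6 1.2 1.2 1.3 1.8]
[[586.1 185.5]
 [631.3 146.6]
 [635.7  87. ]
 [596.7  41.8]
 [537.1  37.4]
 [491.9  76.4]]
to tube1, tip z 172 (tcp 197): [119.8 -59.2 131.2]
steps [[ 24.4  54.5  -0. ]
 [-21.3  55.8   0. ]
 [-54.5  24.4   0. ]
 [-55.8 -21.3   0. ]
 [-24.4 -54.5   0. ]]
```

Call:
{"api": "send_rows", "payload": {"motion": [[[0.02, -0.01, 0, 0, 0], [0.05, -0.025, 0.01, 0, 0], [0.08, -0.04, 0.03, 0, 0], [0.1, -0.05, 0.055, 0, 0], [0.115, -0.057, 0.08, 0, 0], [0.12, -0.059, 0.105, 0, 0], [0.12, -0.059, 0.12, 0, 0], [0.12, -0.059, 0.127, 0, 0], [0.12, -0.059, 0.131, 0, 0], [0.12, -0.059, 0.131, 0, 0]]]}}

```text
time_s: 3.15
tcp_pos: [586.8, 185.1, 198.1]
tcp_rot: [0.976, 0.217, 0.0, 0.0]
wrist_force: [0.9, -0.3, 0.5]
gripper_width: -0.1
finger_force: 0.0
```

Run:
```python
from h import *
s=arm.read_state(); F=np.load('F.npy'); M=R.from_quat(s['tcp_rot']).as_matrix(); print((M.T@(np.array([*F[0],173])-s['tcp_pos'])).round(1),np.round(s['wrist_force'],1))
ims=[]
for n,b in (('scene',(120,250,270,400)),('wrist',(0,400,0,640)),):
    im,d,c,T=grab(n); i=im[b[0]:b[1],b[2]:b[3]]; ims.append(cv2.resize(i,(480,int(480*i.shape[0]/i.shape[1])),interpolation=2))
cv2.imwrite('pics/a1.png',np.hstack([cv2.resize(x,(400,400*x.shape[0]//x.shape[1]))[:250] for x in ims]))
l,st,ce=redcaps(im)
for i in range(1,len(st)):
    if 100<st[i,4]<9000:
        u,v=ce[i]; print(st[i],ce[i].round(1),pt(c,T,u,v,np.percentile(d[l==i],10)).round(1),onz(c,T,u,v,150).round(1))
```

```text
[-0.5 -0.7 25.1] [ 0.9 -0.3  0.5]
[ 356    0   43   44 1497] [376.8  20.6] [702.2 207.3 138.5] [699.7 208.  150. ]
[ 390  159   43   43 1332] [411.5 180.6] [633.  150.5 154.1] [632.4 149.  150. ]
[ 473  192   48   42 1422] [496.8 213.2] [637.1  93.8 154.1] [636.6  91.1 150. ]
[ 306  196   38   41 1180] [324.  216.2] [590.3 186.9 151.7] [589.7 186.6 150. ]
[ 497  266   46   42 1319] [519.9 287.4] [600.   50.1 153.2] [599.   47.3 150. ]
```

View pics/a1.png

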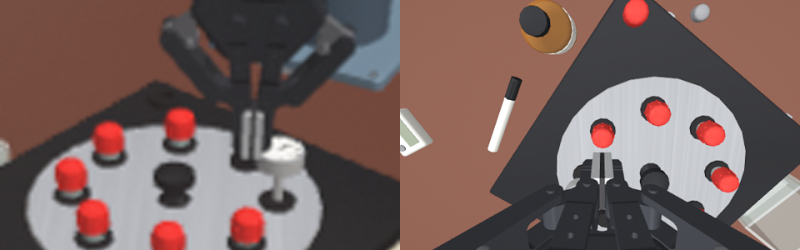

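Run:
```python
from h import *
s=arm.read_state(); p=np.array(s['tcp_pos']); out=[]
for n in('scene','side'):
    im,d,c,T=grab(n)
    for k in(0,25): 
        u,v=proj(c,T,p-[0,0,k]); print(n,k,round(u,1),round(v,1),np.linalg.norm(0) if 0 else (T[:3,:3].T@(p-[0,0,k]-T[:3,3]))[2].round(0))
    u,v=map(int,proj(c,T,p-[0,0,12])); 
    for r in range(v-16,v+22,2): print(r,[ int(x) for x in d[r,u-5:u+6:2]], pt(c,T,u,r,d[r,u]).round(0))
    i=im[v-40:v+40,u-50:u+50]; out.append(cv2.resize(i,None,fx=4,fy=4,interpolation=2))
cv2.imwrite('pics/a2.png',np.hstack(out))
```

```text
scene 0 350.5 170.8 793.0
scene 25 350.0 180.7 808.0
159 [990, 771, 761, 763, 763, 761] [600. 189. 234.]
161 [984, 770, 767, 765, 765, 765] [600. 190. 230.]
163 [964, 776, 770, 766, 768, 766] [600. 190. 225.]
165 [956, 777, 771, 771, 772, 769] [597. 189. 219.]
167 [945, 779, 776, 774, 774, 773] [595. 188. 213.]
169 [940, 913, 777, 778, 774, 779] [599. 190. 211.]
171 [926, 917, 781, 779, 782, 846] [597. 189. 205.]
173 [921, 916, 916, 913, 859, 848] [494. 140. 128.]
175 [917, 917, 912, 912, 916, 849] [502. 144. 128.]
177 [910, 910, 910, 911, 910, 907] [506. 146. 125.]
179 [906, 906, 901, 904, 908, 905] [514. 151. 125.]
181 [895, 897, 898, 897, 896, 893] [520. 154. 124.]
183 [895, 888, 891, 888, 891, 881] [528. 158. 124.]
185 [886, 882, 880, 882, 883, 872] [537. 162. 125.]
187 [877, 878, 877, 876, 878, 876] [543. 165. 124.]
189 [870, 820, 820, 820, 819, 868] [586. 186. 152.]
191 [863, 819, 816, 816, 817, 818] [593. 190. 152.]
193 [826, 818, 816, 814, 815, 819] [596. 191. 149.]
195 [828, 820, 817, 818, 819, 826] [599. 193. 147.]
side 0 317.7 155.2 1211.0
side 25 317.8 163.0 1226.0
142 [1
[... 395 characters left out ...]
09.]
156 [1592, 1588, 1595, 1595, 1593, 1591] [582. 172. 205.]
158 [1577, 1579, 1577, 1580, 1585, 1582] [646. 493.  -0.]
160 [1569, 1562, 1567, 1569, 1571, 1567] [643. 476.   2.]
162 [1558, 1551, 1565, 1558, 1562, 1559] [639. 461.   4.]
164 [1547, 1542, 1553, 1550, 1552, 1552] [637. 449.   3.]
166 [1538, 1540, 1538, 1537, 1540, 1542] [635. 441.  -0.]
168 [1306, 1308, 1303, 1312, 1307, 1302] [597. 247. 117.]
170 [1298, 1301, 1232, 1241, 1236, 1302] [584. 181. 154.]
172 [1293, 1237, 1235, 1228, 1233, 1239] [583. 180. 148.]
174 [1269, 1244, 1234, 1230, 1234, 1241] [582. 174. 146.]
176 [1264, 1255, 1239, 1236, 1241, 1256] [582. 176. 138.]
178 [1255, 1245, 1243, 1245, 1250, 1250] [583. 178. 129.]
```

View pics/a2.png

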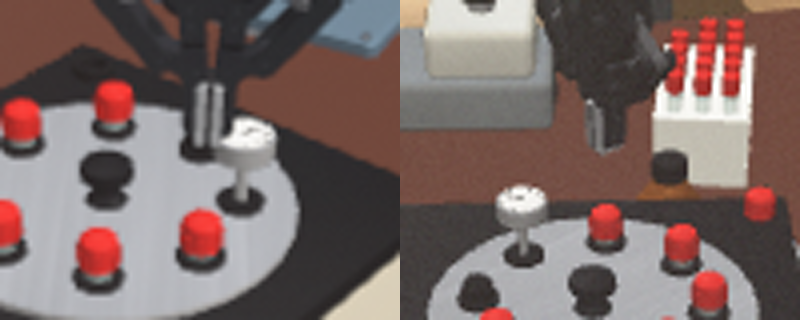

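The scene and side views both show the shut tips well above tube 1. Depth puts them at z ≈ 204, about 6 mm behind the TCP rather than 25 mm ahead of it. XY agrees in both views. I'll trust the images, descend in stages and measure again.

Call:
{"api": "send_rows", "payload": {"motion": [[[0, 0, 0.004, 0, 0], [0, 0, 0.008, 0, 0], [0, 0, 0.012, 0, 0], [0, 0, 0.015, 0, 0], [0, 0, 0.018, 0, 0], [0, 0, 0.018, 0, 0], [0, 0, 0.018, 0, 0], [0, 0, 0.018, 0, 0], [0, 0, 0.018, 0, 0], [0, 0, 0.018, 0, 0]]]}}

```text
time_s: 4.35
tcp_pos: [586.7, 185.9, 179.7]
tcp_rot: [0.976, 0.218, 0.0, -0.0]
wrist_force: [0.2, 0.3, -0.1]
gripper_width: 0.1
finger_force: 0.0
```

```bash
cat > tip.py <<'E'
from h import *
s=arm.read_state(); p=np.array(s['tcp_pos']); print('t',s['time_s'],'tcp',p.round(1),'F',np.round(s['wrist_force'],1),'w',s['gripper_width'])
for n in('scene','side'):
    im,d,c,T=grab(n); Z=d.astype(float); v,u=np.mgrid[:400,:640]
    P=np.stack([(u-c['cx'])/c['fx']*Z,(v-c['cy'])/c['fy']*Z,Z],-1)@T[:3,:3].T+T[:3,3]
    near=(np.hypot(P[...,0]-p[0],P[...,1]-p[1])<25)&(d>0)
    hsv=cv2.cvtColor(im,cv2.COLOR_BGR2HSV); red=((hsv[...,0]<8)|(hsv[...,0]>172))&(hsv[...,1]>110)
    f=near&~red&(P[...,2]>150); r=near&red&(P[...,2]>140)
    print(n,'finger low z',np.sort(P[f][:,2])[:8].round(1),'cap top z',np.sort(P[r][:,2])[-6:].round(1), 'rows: finger max',v[f].max(),'cap min',v[r].min() if r.any() else None)
E
python3 tip.py
```

```text
t 4.35 tcp [586.7 185.9 179.7] F [ 0.2  0.3 -0.1] w 0.06771845635159274
scene finger low z [184.5 184.9 185.  185.1 185.5 185.6 186.9 187.4] cap top z [153.1 153.1 153.2 153.2 153.6 258.1] rows: finger max 179 cap min 148
side finger low z [184.  184.1 184.2 184.4 184.5 184.7 186.8 187.1] cap top z [153.4 153.5 153.6 154.  154.2 155.1] rows: finger max 162 cap min 169
```

Call:
{"api": "send_rows", "payload": {"motion": [[[0, 0, 0.005, 0, 0], [0, 0, 0.01, 0, 0], [0, 0, 0.015, 0, 0], [0, 0, 0.02, 0, 0], [0, 0, 0.024, 0, 0], [0, 0, 0.027, 0, 0], [0, 0, 0.028, 0, 0], [0, 0, 0.028, 0, 0], [0, 0, 0.028, 0, 0], [0, 0, 0.028, 0, 0]]]}}

```text
time_s: 5.45
tcp_pos: [586.7, 186.0, 151.8]
tcp_rot: [0.976, 0.218, 0.0, -0.0]
wrist_force: [0.6, -0.1, -0.2]
gripper_width: 0.1
finger_force: 0.0
```

```bash
python3 tip.py
```

```text
t 5.45 tcp [586.7 186.  151.8] F [ 0.6 -0.1 -0.2] w 0.09894018609052165
scene finger low z [159.3 159.8 160.2 160.5 161.4 161.7 161.7 162.1] cap top z [156.6 156.7 157.  157.1 158.3 161.2] rows: finger max 189 cap min 188
side finger low z [155.7 155.9 155.9 156.4 159.1 160.1 160.6 160.8] cap top z [152.1 152.4 152.9 153.  153.5 153.9] rows: finger max 170 cap min 170
```

Call:
{"api": "send_rows", "payload": {"motion": [[[0, 0, 0.001, 0, 0], [0, 0, 0.002, 0, 0], [0, 0, 0.003, 0, 0], [0, 0, 0.0035, 0, 0], [0, 0, 0.004, 0, 0], [0, 0, 0.0045, 0, 0], [0, 0, 0.005, 0, 0], [0, 0, 0.005, 0, 0], [0, 0, 0.005, 0, 0], [0, 0, 0.005, 0, 0]]]}}

```text
time_s: 6.55
tcp_pos: [586.7, 185.9, 146.6]
tcp_rot: [0.976, 0.218, 0.0, -0.0]
wrist_force: [1.0, 0.0, 2.2]
gripper_width: 0.0
finger_force: 1.3
```

Call:
{"api": "send_rows", "payload": {"motion": [[[0, 0, 0.0005, 0, 0], [0, 0, 0.001, 0, 0], [0, 0, 0.0015, 0, 0], [0, 0, 0.002, 0, 0], [0, 0, 0.002, 0, 0], [0, 0, 0.002, 0, 0], [0, 0, 0.002, 0, 0], [0, 0, 0.002, 0, 0], [0, 0, 0.002, 0, 0], [0, 0, 0.002, 0, 0]]]}}

```text
time_s: 7.55
tcp_pos: [586.8, 185.9, 145.0]
tcp_rot: [0.976, 0.218, 0.0, 0.0]
wrist_force: [-0.1, -0.1, 7.0]
gripper_width: 0.3
finger_force: 3.2
```

Call:
{"api": "send_rows", "payload": {"motion": [[[0, 0, 0.0005, 0, 0], [0, 0, 0.001, 0, 0], [0, 0, 0.0015, 0, 0], [0, 0, 0.0015, 0, 0], [0, 0, 0.0015, 0, 0], [0, 0, 0.0015, 0, 0], [0, 0, 0.0015, 0, 0], [0, 0, 0.0015, 0, 0], [0, 0, 0.0015, 0, 0], [0, 0, 0.0015, 0, 0]]]}}

```text
time_s: 8.55
tcp_pos: [586.9, 185.9, 144.8]
tcp_rot: [0.976, 0.218, 0.0, 0.0]
wrist_force: [-3.0, -1.2, 16.3]
gripper_width: -0.1
finger_force: 7.9
```

Solid stop: the TCP stays at 144.8 while the force rises from 7 to 16 N, so tube 1 is home. Next is tube 2.

Call:
{"api": "send_rows", "payload": {"motion": [[[0, 0, -0.007, 0, 0], [0, 0, -0.018, 0, 0], [0.003, 0.006, -0.02, 0, 0], [0.008, 0.018, -0.02, 0, 0], [0.015, 0.033, -0.02, 0, 0], [0.021, 0.046, -0.02, 0, 0], [0.024, 0.053, -0.02, 0, 0], [0.0245, 0.0545, -0.017, 0, 0], [0.0245, 0.0545, -0.012, 0, 0], [0.0245, 0.0545, -0.011, 0, 0]]]}}

```text
time_s: 9.55
tcp_pos: [630.9, 147.5, 153.0]
tcp_rot: [0.976, 0.218, -0.001, -0.0]
wrist_force: [0.3, -0.5, 0.9]
gripper_width: -0.1
finger_force: 0.0
```

Call:
{"api": "send_rows", "payload": {"motion": [[[0, 0, 0.001, 0, 0], [0, 0, 0.002, 0, 0], [0, 0, 0.003, 0, 0], [0, 0, 0.004, 0, 0], [0, 0, 0.005, 0, 0], [0, 0, 0.006, 0, 0], [0, 0, 0.007, 0, 0], [0, 0, 0.008, 0, 0], [0, 0, 0.009, 0, 0], [0, 0, 0.009, 0, 0]]]}}

```text
time_s: 10.55
tcp_pos: [632.0, 147.1, 145.1]
tcp_rot: [0.976, 0.218, 0.0, -0.0]
wrist_force: [-2.1, 1.3, 3.4]
gripper_width: -0.1
finger_force: 1.7
```

Call:
{"api": "send_rows", "payload": {"motion": [[[0, 0, 0.0005, 0, 0], [0, 0, 0.001, 0, 0], [0, 0, 0.0015, 0, 0], [0, 0, 0.002, 0, 0], [0, 0, 0.002, 0, 0], [0, 0, 0.002, 0, 0], [0, 0, 0.002, 0, 0], [0, 0, 0.002, 0, 0], [0, 0, 0.002, 0, 0], [0, 0, 0.002, 0, 0]]]}}

```text
time_s: 11.55
tcp_pos: [632.2, 147.2, 144.8]
tcp_rot: [0.976, 0.218, 0.0, 0.0]
wrist_force: [-5.9, 0.4, 14.5]
gripper_width: 0.3
finger_force: 7.5
```

Run:
```python
from h import *
s=arm.read_state(); F=np.load('F.npy'); p=np.array(s['tcp_pos']); M=R.from_quat(s['tcp_rot']).as_matrix()
print('err now, tool axes',(M.T@(np.array([*F[1],144.8])-p)).round(1)); print('to 3',(M.T@(np.array([*F[2],144.8])-p)).round(1))
```

```text
err now, tool axes [-1.1  0.2  0. ]
to 3 [-22.4  56.    0. ]
```

Tube 2 is home as well, stopping at the same 144.8 with 14.5 N. On to tube 3.

Call:
{"api": "send_rows", "payload": {"motion": [[[0, 0, -0.007, 0, 0], [0, 0, -0.018, 0, 0], [-0.002, 0.006, -0.02, 0, 0], [-0.007, 0.018, -0.02, 0, 0], [-0.013, 0.034, -0.02, 0, 0], [-0.018, 0.047, -0.02, 0, 0], [-0.021, 0.054, -0.02, 0, 0], [-0.022, 0.056, -0.017, 0, 0], [-0.022, 0.056, -0.012, 0, 0], [-0.022, 0.056, -0.011, 0, 0]]]}}

```text
time_s: 12.55
tcp_pos: [635.1, 87.7, 153.2]
tcp_rot: [0.976, 0.218, -0.001, -0.0]
wrist_force: [0.4, -0.2, 0.8]
gripper_width: 0.2
finger_force: 0.0
```

Call:
{"api": "send_rows", "payload": {"motion": [[[0, 0, 0.001, 0, 0], [0, 0, 0.002, 0, 0], [0, 0, 0.003, 0, 0], [0, 0, 0.004, 0, 0], [0, 0, 0.005, 0, 0], [0, 0, 0.006, 0, 0], [0, 0, 0.007, 0, 0], [0, 0, 0.008, 0, 0], [0, 0, 0.009, 0, 0], [0, 0, 0.009, 0, 0]]]}}

```text
time_s: 13.55
tcp_pos: [636.0, 87.1, 145.1]
tcp_rot: [0.976, 0.218, 0.0, -0.0]
wrist_force: [-0.6, 2.6, 4.1]
gripper_width: -0.3
finger_force: 1.6
```

Call:
{"api": "send_rows", "payload": {"motion": [[[0, 0, 0.0005, 0, 0], [0, 0, 0.001, 0, 0], [0, 0, 0.0015, 0, 0], [0, 0, 0.002, 0, 0], [0, 0, 0.002, 0, 0], [0, 0, 0.002, 0, 0], [0, 0, 0.002, 0, 0], [0, 0, 0.002, 0, 0], [0, 0, 0.002, 0, 0], [0, 0, 0.002, 0, 0]]]}}

```text
time_s: 14.55
tcp_pos: [636.2, 87.1, 144.8]
tcp_rot: [0.976, 0.218, 0.001, 0.0]
wrist_force: [-5.7, 1.4, 14.9]
gripper_width: -0.0
finger_force: 7.4
```

Run:
```python
from h import *
s=arm.read_state(); F=np.load('F.npy'); p=np.array(s['tcp_pos']); M=R.from_quat(s['tcp_rot']).as_matrix()
print('err now, tool axes',(M.T@(np.array([*F[2],144.8])-p)).round(1)); print('to 4',(M.T@(np.array([*F[3],144.8])-p)).round(1))
```

```text
err now, tool axes [-0.5 -0.1 -0. ]
to 4 [-55.   24.2  -0.1]
```

Tube 3 is home (144.8, 14.9 N). On to tube 4.

Call:
{"api": "send_rows", "payload": {"motion": [[[0, 0, -0.007, 0, 0], [0, 0, -0.018, 0, 0], [-0.006, 0.003, -0.02, 0, 0], [-0.018, 0.008, -0.02, 0, 0], [-0.033, 0.015, -0.02, 0, 0], [-0.046, 0.02, -0.02, 0, 0], [-0.053, 0.023, -0.02, 0, 0], [-0.055, 0.024, -0.017, 0, 0], [-0.055, 0.024, -0.012, 0, 0], [-0.055, 0.024, -0.011, 0, 0]]]}}

```text
time_s: 15.55
tcp_pos: [596.0, 42.3, 153.3]
tcp_rot: [0.976, 0.218, -0.0, -0.0]
wrist_force: [0.5, 0.9, 0.3]
gripper_width: 0.6
finger_force: 0.0
```

Call:
{"api": "send_rows", "payload": {"motion": [[[0, 0, 0.001, 0, 0], [0, 0, 0.002, 0, 0], [0, 0, 0.003, 0, 0], [0, 0, 0.004, 0, 0], [0, 0, 0.005, 0, 0], [0, 0, 0.006, 0, 0], [0, 0, 0.007, 0, 0], [0, 0, 0.008, 0, 0], [0, 0, 0.009, 0, 0], [0, 0, 0.009, 0, 0]]]}}

```text
time_s: 16.55
tcp_pos: [596.4, 42.1, 145.1]
tcp_rot: [0.976, 0.218, 0.0, -0.0]
wrist_force: [-0.5, 3.4, 3.4]
gripper_width: 0.1
finger_force: 1.6
```

Call:
{"api": "send_rows", "payload": {"motion": [[[0, 0, 0.0005, 0, 0], [0, 0, 0.001, 0, 0], [0, 0, 0.0015, 0, 0], [0, 0, 0.002, 0, 0], [0, 0, 0.002, 0, 0], [0, 0, 0.002, 0, 0], [0, 0, 0.002, 0, 0], [0, 0, 0.002, 0, 0], [0, 0, 0.002, 0, 0], [0, 0, 0.002, 0, 0]]]}}

```text
time_s: 17.55
tcp_pos: [596.6, 42.1, 144.7]
tcp_rot: [0.976, 0.218, 0.0, 0.0]
wrist_force: [-4.1, 1.8, 16.1]
gripper_width: 0.0
finger_force: 8.1
```

Run:
```python
from h import *
s=arm.read_state(); F=np.load('F.npy'); p=np.array(s['tcp_pos']); M=R.from_quat(s['tcp_rot']).as_matrix()
print('err now, tool axes',(M.T@(np.array([*F[3],144.8])-p)).round(1)); print('to 5',(M.T@(np.array([*F[4],144.8])-p)).round(1))
```

```text
err now, tool axes [ 0.   0.3 -0.1]
to 5 [-55.8 -21.   -0.1]
```

Tube 4 is home. On to tube 5.

Call:
{"api": "send_rows", "payload": {"motion": [[[0, 0, -0.007, 0, 0], [0, 0, -0.018, 0, 0], [-0.006, -0.002, -0.02, 0, 0], [-0.018, -0.007, -0.02, 0, 0], [-0.033, -0.012, -0.02, 0, 0], [-0.047, -0.018, -0.02, 0, 0], [-0.054, -0.02, -0.02, 0, 0], [-0.056, -0.021, -0.017, 0, 0], [-0.056, -0.021, -0.012, 0, 0], [-0.056, -0.021, -0.011, 0, 0]]]}}

```text
time_s: 18.55
tcp_pos: [536.8, 36.9, 153.4]
tcp_rot: [0.976, 0.218, -0.0, -0.0]
wrist_force: [0.3, 0.8, -0.2]
gripper_width: 0.1
finger_force: 0.0
```

Call:
{"api": "send_rows", "payload": {"motion": [[[0, 0, 0.001, 0, 0], [0, 0, 0.002, 0, 0], [0, 0, 0.003, 0, 0], [0, 0, 0.004, 0, 0], [0, 0, 0.005, 0, 0], [0, 0, 0.006, 0, 0], [0, 0, 0.007, 0, 0], [0, 0, 0.008, 0, 0], [0, 0, 0.009, 0, 0], [0, 0, 0.009, 0, 0]]]}}

```text
time_s: 19.55
tcp_pos: [536.9, 37.1, 145.1]
tcp_rot: [0.976, 0.218, 0.0, -0.0]
wrist_force: [0.6, 0.9, 2.9]
gripper_width: 0.0
finger_force: 1.5
```

Call:
{"api": "send_rows", "payload": {"motion": [[[0, 0, 0.0005, 0, 0], [0, 0, 0.001, 0, 0], [0, 0, 0.0015, 0, 0], [0, 0, 0.002, 0, 0], [0, 0, 0.002, 0, 0], [0, 0, 0.002, 0, 0], [0, 0, 0.002, 0, 0], [0, 0, 0.002, 0, 0], [0, 0, 0.002, 0, 0], [0, 0, 0.002, 0, 0]]]}}

```text
time_s: 20.55
tcp_pos: [537.1, 37.1, 144.7]
tcp_rot: [0.976, 0.218, 0.0, 0.0]
wrist_force: [-5.0, 0.2, 18.0]
gripper_width: -0.1
finger_force: 9.1
```

Run:
```python
from h import *
s=arm.read_state(); F=np.load('F.npy'); p=np.array(s['tcp_pos']); M=R.from_quat(s['tcp_rot']).as_matrix()
print('err now, tool axes',(M.T@(np.array([*F[4],144.8])-p)).round(1)); print('to 6',(M.T@(np.array([*F[5],144.8])-p)).round(1))
```

```text
err now, tool axes [ 0.2 -0.3 -0.1]
to 6 [-24.1 -54.8  -0.2]
```

Tube 5 is home. On to tube 6, then lift away.

Call:
{"api": "send_rows", "payload": {"motion": [[[0, 0, -0.007, 0, 0], [0, 0, -0.018, 0, 0], [-0.003, -0.006, -0.02, 0, 0], [-0.008, -0.018, -0.02, 0, 0], [-0.015, -0.033, -0.02, 0, 0], [-0.02, -0.046, -0.02, 0, 0], [-0.023, -0.053, -0.02, 0, 0], [-0.024, -0.055, -0.017, 0, 0], [-0.024, -0.055, -0.012, 0, 0], [-0.024, -0.055, -0.011, 0, 0]]]}}

```text
time_s: 21.55
tcp_pos: [491.4, 76.1, 153.3]
tcp_rot: [0.976, 0.217, -0.0, 0.0]
wrist_force: [0.4, -0.9, -0.1]
gripper_width: -0.1
finger_force: 0.0
```

Call:
{"api": "send_rows", "payload": {"motion": [[[0, 0, 0.001, 0, 0], [0, 0, 0.002, 0, 0], [0, 0, 0.003, 0, 0], [0, 0, 0.004, 0, 0], [0, 0, 0.005, 0, 0], [0, 0, 0.006, 0, 0], [0, 0, 0.007, 0, 0], [0, 0, 0.008, 0, 0], [0, 0, 0.009, 0, 0], [0, 0, 0.009, 0, 0]]]}}

```text
time_s: 22.55
tcp_pos: [491.7, 76.5, 145.1]
tcp_rot: [0.976, 0.218, 0.0, 0.0]
wrist_force: [0.2, -1.9, 3.4]
gripper_width: 0.1
finger_force: 1.6
```

Call:
{"api": "send_rows", "payload": {"motion": [[[0, 0, 0.0005, 0, 0], [0, 0, 0.001, 0, 0], [0, 0, 0.0015, 0, 0], [0, 0, 0.002, 0, 0], [0, 0, 0.002, 0, 0], [0, 0, 0.002, 0, 0], [0, 0, 0.002, 0, 0], [0, 0, 0.002, 0, 0], [0, 0, 0.002, 0, 0], [0, 0, 0.002, 0, 0]]]}}

```text
time_s: 23.55
tcp_pos: [491.8, 76.5, 144.6]
tcp_rot: [0.976, 0.218, 0.0, 0.001]
wrist_force: [-4.6, -4.2, 21.4]
gripper_width: 0.1
finger_force: 10.6
```

Call:
{"api": "send_rows", "payload": {"motion": [[[0, 0, -0.007, 0, 0], [0, 0, -0.025, 0, 0], [0, 0, -0.05, 0, 0], [0, 0, -0.08, 0, 0], [0, 0, -0.11, 0, 0], [0, 0, -0.14, 0, 0], [0, 0, -0.165, 0, 0], [0, 0, -0.18, 0, 0], [0, 0, -0.185, 0, 0], [0, 0, -0.185, 0, 0]]]}}

```text
time_s: 24.55
tcp_pos: [491.6, 77.1, 328.1]
tcp_rot: [0.976, 0.218, 0.0, -0.0]
wrist_force: [-0.3, -0.4, -0.3]
gripper_width: 0.1
finger_force: 0.0
```

Run:
```python
from h import *
im,d,c,T=grab('wrist'); cv2.imwrite('pics/end.png',im); l,st,ce=redcaps(im)
for i in range(1,len(st)):
    if 100<st[i,4]<6000:
        u,v=ce[i]; print(pt(c,T,u,v,np.percentile(d[l==i],10)).round(1))
im,d,c,T=grab('side'); l,st,ce=redcaps(im)
for i in range(1,len(st)):
    if 55<st[i,4]<85: print('side',ce[i].round(1),st[i])
print(arm.read_state()['wrist_force'])
```

```text
[622.9 141.7 147.2]
[632.7  87.4 148.6]
[585.1 181.6 148.7]
[595.4  44.1 148.2]
[538.3  39.7 147.4]
[494.9  77.  147.2]
side [349.8 131.2] [348 122   5  20  84]
side [335.9 132.5] [334 125   6  17  67]
side [356.5 168.4] [353 164   8   9  62]
side [318.1 174.6] [314 170   9  10  65]
side [336.9 180.4] [333 176   9  10  67]
side [343.8 192.6] [340 188   9  10  72]
side [290.8 202. ] [287 197   9  11  76]
side [333.6 204.6] [329 200  10  10  78]
side [311.  208.6] [307 204   9  10  78]
side [494.2 273.7] [491 269   8  10  58]
[-0.2787163   0.5669973  -0.26683933]
```

View pics/end.png

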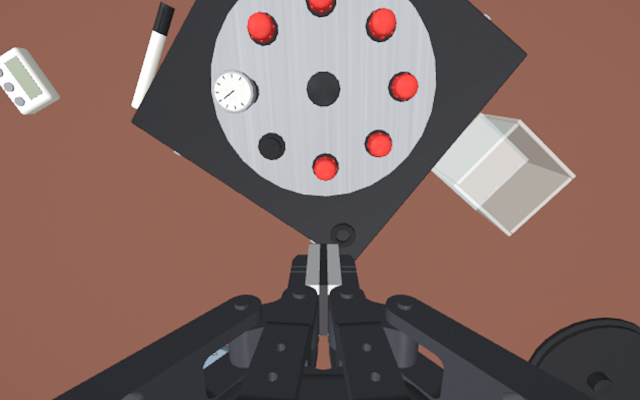

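All six caps now read z ≈ 147–149. The ring caps at (262,28) to (325,167) sit on their grommets, the dial at (234,92) is untouched, and the marker, timer, jar and spare grommet have not moved. Nothing is touching the arm, so I'll hand in.

```bash
python3 -c "
from rig import close_job
print(close_job())"
```

```text
the job is handed in; nothing more can be done
None
```

I pressed all six tubes home in one clockwise round starting next to the thermometer, left everything else alone, and handed the job in at about 25 s of the 56 s allowed; the hand-in returned no verdict.

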